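# Slide the slate lid off its shelf and cover the salt box

### The arm

A 6-joint arm with a two-finger parallel gripper is mounted at the origin on the work surface. World frame = base frame: x ahead of the robot, y to its left, z up, the work surface at z = 0. Lengths are in mm, angles in rad, forces in N, time in s.
With the tool pointing down it reaches from about 275 to 750 mm from the base axis. Payload 10.2 kg.
Tool frame: the origin (TCP) lies midway between the tips of the shut fingers; the grasp point (between the pads) lies 19 mm behind it; z points along the fingers, y is the line along which they close (so a half turn about z gives the same grasp; the last joint's range is limited). The gripper opens to 85 mm and grips with 20 to 120 N. Pads are 22 mm wide; open, the fingers measure 114 mm over their backs; the gripper's body (76 mm by 85 mm) begins 54 mm behind the grasp point. The pads swing forward as they close: fully open they stand 13 mm farther back than shut.
Start: joints at [0.932, 0.313, 1.498, -0, 1.331, -0.223], TCP at [212.072, 480.267, 200.194] pointing down, gripper open.
Joint ranges: [-2.94, 2.94], [-0.97, 2.17], [0.19, 2.56], [-1.23, 4.37], [0.02, 3.11], [-2.88, 2.88]. Speed limits (rad/s): [2.39, 2.39, 3.01, 3.14, 3.14, 3.14].

### API

Orientations are given as a unit quaternion [x, y, z, w].
In Python, from bench import env gives the robot as it stands.
- The arm moves only by the tool send_rows, never from a script. Its argument "increments" is a list that holds one entry, the list of rows, each a list of 7 numbers: the shift along the world's x, y, z as a fraction of full scale, then the turn, a rotation vector about the world's x, y, z as a fraction of full scale, then the opening, from -1 (shut) to 1 (fully open). A call has 1 to 10 rows; each row shifts and turns the commanded pose from where the row before left it; what a row does not reach is not made up. Full scale, the value 1, is 2.5 cm for a shift and 1.5 rad for a turn. A row lasts 1/12 s, in which the tool goes at most 41.7 mm and 7.16 degrees, less where a joint would pass 70% of its speed; a pose out of reach is approached as far as the arm can. A call with a number of a shift or a turn outside -1 to 1 is refused whole. A call with a gripper value outside its range is refused whole. The fingers move at their own pace and stop on an object; "newtons" is the grip in N (left out, the last holds). Time passes only in rows, so rows that do not move let the fingers close. It gives the time, the measured TCP pose, the force, the opening and the grip force at its end, in the units of the state.
- env.sense(): the state, without advancing time (a new reading comes with each control period).
- env.read_camera(name): name is "side" or "top" or "wrist"; returns (picture, depth): 400x640x3 uint8, red, green, blue; 400x640 float32, mm along the optical axis (not along the pixel's ray), 0 where there is no reading.
- env.camera_params(name): a dict with "intrinsics" (3x3 intrinsics, pixels), "R" (3x3) and "t" (3): a world point X has camera coordinates R X + t. Camera axes: x right, y down, z forward; pixel columns grow to the right and rows downward; lengths in mm; the calibration is good to about 2 mm. A picture is of the moment at which its call begins: read the wrist's pose just before it. camera_params takes no time and is no camera call; for the wrist camera it gives the pose at the moment of the call.
- env.finish_job(): hands the job in; it is judged then, once.
The state is a dict: "time_s": time; "q": joint angles; "qvel": joint speeds; "effort": joint torques, N m; "tool_pos": TCP position; "tool_rot": TCP orientation; "ft_force": force on the tool from outside, world axes, zero at the start; "moment": the same for the moment, N m; "opening": finger opening in mm; "grasp_force": force on a finger pad.
Only numpy, scipy, OpenCV 4.12 (cv2) and the standard library are available. Lean on these libraries where they do the work, as an engineer would, in place of code of your own. Each camera call takes 0.05 s, during which the arm holds its last target. There are 200 camera calls.

### The job

Cover the open porcelain salt box with its slate lid. The lid lies flat in its bay on the beech shelf, where it cannot be gripped: press lightly on it and slide it out over the shelf's front edge, grip the overhanging end and lift it off, then lower it onto the salt box without dropping it, lying flat, centred and lined up with the box, and let go. Do not bear down hard on the slate, do not let it fall on the worktop, and leave the salt box and everything else standing where it is.

Things in the scene. Friction and masses are not known exactly. Their poses are not given: they have to be found in the camera images.
- shelf: fixed beech shelf, 240 mm deep (its x), 420 wide (its y); flat top 100 mm over the worktop. Origin: on the worktop under its centre; x points to the back; open front edge at x = -120. Two strips 8 mm wide, 10 high, run front to back and form the lid's bay, 75 mm between them, centred on y = -100; a 25 mm high strip closes the back at x = 108. Space before and under the front edge is free
- bay_edge (a point): point on the shelf's front edge in the middle of the bay, at the height of the board's top (100 mm over the worktop); axes as the shelf's (x to the back along the bay, z up)
- lid: the lid: plain dark slate slab 170 mm long (its x, along the bay), 66 wide (its y), 5 thick, about 160 g, loose; origin: centre of its underside. In the bay it has 4 mm play each side, its top is 5 mm below the strips' tops, its near end starts 15 to 55 mm behind the front edge. It slides under a finger pressing with 10 to 20 N; it tips off when over 85 mm stick out
- lid_center (a point): centre of the lid, half-way up its thickness; axes as the lid's
- lid_near (a point): middle of the lid's near end (the end towards the robot in the bay), 85 mm from its centre along its -x, half-way up its thickness; axes as the lid's
- salt_box: the salt box: open white porcelain oblong box, 96 mm long (its x), 56 mm wide (its y), 55 mm high, walls 5 mm, empty, about 600 g, loose on the worktop to the right of the shelf; origin at the centre of its underside. The lid is 74 mm longer, so 37 mm of it overhang at either end of the box
- box_rim (a point): centre of the salt box's open mouth, at the height of its rim (55 mm over the worktop); axes as the box's
- rest_a: white porcelain spoon rest (round dish 86 mm across, 14 mm high, with a 60 mm tongue along its -x), standing on the shelf left of the bay; bystander; origin: centre of the dish's underside
- rest_b: second, identical porcelain spoon rest, on the worktop beyond the salt box; bystander; origin as above
- bowl: empty amber glass bowl, 100 mm across, 50 mm high, on the shelf left of the bay; bystander; origin: centre of its underside
- grinder: black plastic press-button pepper grinder, 54 mm across, 134 mm tall, near the shelf's left end; bystander; origin: centre of its underside
- jar: closed glass jar, 72 mm across, 110 mm tall, on the worktop to the right of the salt box; bystander; origin: centre of its underside
- spoon: wooden spoon 240 mm long lying on the worktop at the front left; bystander
Things that resemble listed ones, but are neither listed nor needed, are in the scene too. There is more than one size of the lid; the job needs the largest. What is shaped like the salt_box but orange is not meant.

How it is judged:
By the outcome, as a careful person would: the job done as asked, in the order asked, and still so for the second after the job is handed in, with the robot touching nothing.
It also fails if it takes over 58 s, if anything falls off the work surface, if the arm or the gripper's body presses on something with over 40 N, if the wrist force passes 120 N, or if a joint passes its speed limit or range.

## Working session

There is one attempt and no reset: what is moved stays moved. The work goes in short steps, Python scripts to look and compute and a tool call to move; the robot and the scene stay as the last step left them, time stands still between calls to the robot, and variables do not carry over. Pictures are saved under pics/ and viewed, at most 12 in all, crops included, and the job is handed in when it is done.

Besides the shell and the picture viewer there is one more tool, called after "Request:" as name([rows], argument=value, ...), one row to a line, values as JSON. send_rows: Moves the arm, as the interface text tells. Shift numbers are shares of 2.5 cm and turn numbers shares of 1.5 rad, none past 1 either way. Its arguments: {"type":"object","properties":{"increments":{"type":"array","items":{"type":"array","items":{"type":"array","items":{"type":"number","minimum":-1,"maximum":1}}}},"newtons":{"type":"number"}},"required":["increments"]}

```bash
mkdir -p pics; ls; python3 - <<'E'
from bench import env
import cv2,numpy as np
s=env.sense();print({k:np.round(v,3).tolist() for k,v in s.items()})
for n in("top","side"):
    p,d=env.read_camera(n);cv2.imwrite(f"pics/{n}0.png",p[...,::-1]);np.savez(f"pics/{n}0.npz",p=p,d=d)
    c=env.camera_params(n);print(n,{k:np.round(v,3).tolist() for k,v in c.items()})
E
```

```text
pics
{'time_s': 0.0, 'q': [0.932, 0.313, 1.498, -0.0, 1.331, -0.223], 'qvel': [-0.0, 0.001, 0.001, -0.0, 0.001, -0.0], 'effort': [0.001, -41.225, -25.975, -0.0, 0.004, 0.0], 'tool_pos': [211.883, 480.019, 199.629], 'tool_rot': [0.206, 0.978, -0.001, -0.0], 'ft_force': [-0.589, 0.459, 0.256], 'moment': [-0.007, -0.035, -0.01], 'grasp_force': 0.0, 'opening': 85.429}
top {'intrinsics': [[444.159, 0.0, 318.713], [0.0, 444.159, 189.933], [0.0, 0.0, 1.0]], 'R': [[-0.027, -0.999, -0.019], [-0.982, 0.031, -0.189], [0.189, 0.014, -0.982]], 't': [0.498, 538.515, 1220.162]}
side {'intrinsics': [[492.131, 0.0, 319.772], [0.0, 492.131, 192.655], [0.0, 0.0, 1.0]], 'R': [[0.943, -0.332, 0.005], [-0.187, -0.542, -0.82], [0.275, 0.772, -0.573]], 't': [-508.587, 164.459, 1600.861]}
```

View pics/top0.png

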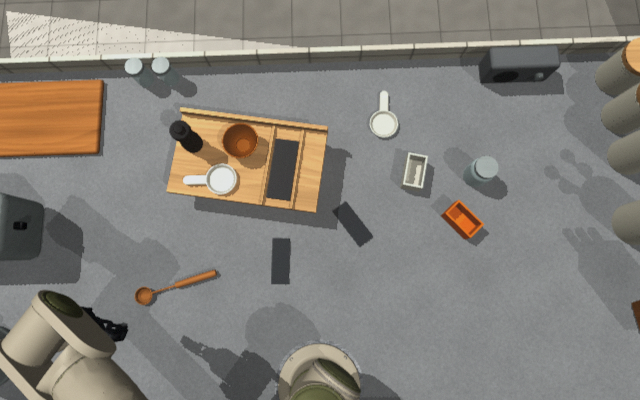

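View pics/side0.png

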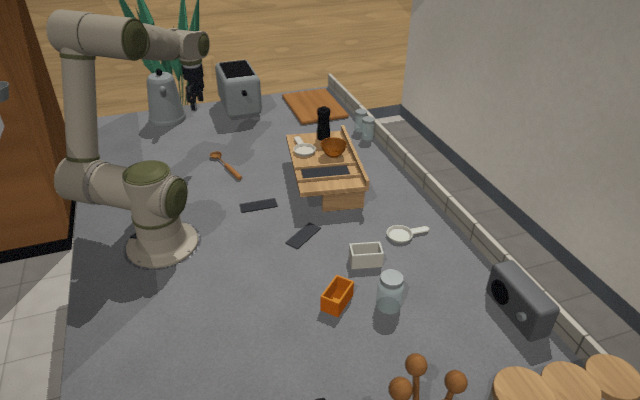

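The top view shows the lid in the bay at about (283,170), the white box at (414,170) with its orange lookalike at (463,219), and two smaller slabs on the worktop at (281,260) and (352,223). The side view shows the same layout. Next I'll measure it.

```bash
cat > h.py <<'E'
from bench import env
import cv2,numpy as np
def cast(c,uv,z):
    K,R,t=[np.array(c[k]) for k in("intrinsics","R","t")]
    uv=np.atleast_2d(uv).astype(float)
    r=np.c_[(uv-K[:2,2])/K[0,0],np.ones(len(uv))]@R   # world rays
    o=-R.T@t
    return o+r*((z-o[2])/r[:,2])[:,None]
def pts(c,d):
    K,R,t=[np.array(c[k]) for k in("intrinsics","R","t")]
    v,u=np.mgrid[:d.shape[0],:d.shape[1]]
    X=np.stack([(u-K[0,2])*d/K[0,0],(v-K[1,2])*d/K[1,1],d],-1)
    return (X-t)@R
def rect(c,mask,z):
    "min-area rectangle of mask's largest blob at height z: centre, long, short, yaw of the long side"
    cs,_=cv2.findContours(mask.astype(np.uint8),cv2.RETR_EXTERNAL,cv2.CHAIN_APPROX_NONE)
    k=max(cs,key=cv2.contourArea)[:,0]
    P=cast(c,k,z)[:,:2].astype(np.float32)
    (x,y),(w,h),a=cv2.minAreaRect(P)
    if w<h: w,h,a=h,w,a+90
    a=(a+90)%180-90
    return np.round([x,y,w,h,a],2).tolist()
E
python3 - <<'E'
from h import *
for n in("top","side"):
    f=np.load(f"pics/{n}0.npz");p,d=f["p"].astype(int),f["d"];c=env.camera_params(n);W=pts(c,d)
    v=p.max(-1);sat=v-p.min(-1);z=W[...,2]
    box=lambda u0,u1,v0,v1:np.pad(np.ones((v1-v0,u1-u0),bool),((v0,400-v1),(u0,640-u1)))
    if n=="top": L=box(262,305,130,205);B=box(398,432,148,192);S=box(160,335,100,220)
    else: L=box(295,360,160,182);B=box(340,390,235,275);S=box(280,372,120,212)
    m=L&(v<70); print(n,"lid",rect(c,m,105),m.sum(), "z",np.median(z[m]))
    m=B&(z>45)&(z<70); print("box",rect(c,m,55),m.sum(),np.median(z[m]))
    m=B&(v>150)&(sat<40);print("boxw",rect(c,m,55),m.sum())
    m=S&(z>90)&(z<107); print("shelf",rect(c,m,100),np.median(z[m]))
    w=W[m];print(w[:,:2].min(0),w[:,:2].max(0))
E
```

```text
top lid [590.14, 82.63, 166.33, 63.59, -9.43] 1319 z 105.20419739644632
box [588.06, -291.46, 99.07, 57.2, -13.24] 234 54.44688190357742
boxw [588.52, -293.53, 98.79, 58.64, -13.59] 402
shelf [617.8, 181.94, 419.89, 233.16, 80.4] 100.87946212510212
[470.80566707 -43.95768804] [764.2408262  406.12748973]
side lid [587.72, 84.75, 165.14, 55.57, -9.92] 369 z 105.46783586350801
box [581.47, -299.35, 98.65, 69.04, -13.32] 259 52.5111651216998
boxw [585.15, -294.14, 97.27, 59.56, -12.67] 207
shelf [614.28, 172.59, 437.69, 241.61, 80.66] 100.96809975355146
[464.69771867 -50.58672286] [919.98597005 442.17223393]
```

Request:
send_rows([
  [[0.97, -1, 0, 0, 0, 0.0103, -1], [0.97, -1, 0, 0, 0, 0.0103, -1], [0.97, -1, 0, 0, 0, 0.0103, -1], [0.97, -1, 0, 0, 0, 0.0103, -1], [0.97, -1, 0, 0, 0, 0.0103, -1], [0.97, -1, 0, 0, 0, 0.0103, -1], [0.97, -1, 0, 0, 0, 0.0103, -1], [0.97, -1, 0, 0, 0, 0.0103, -1], [0.97, -1, 0, 0, 0, 0.0103, -1], [0.97, -1, 0, 0, 0, 0.0103, -1]],
], newtons=60)

```text
time_s: 0.93
tool_pos: [455.4, 228.8, 200.0]
tool_rot: [0.13, 0.992, -0.0, -0.0]
ft_force: [-0.1, 0.5, -0.5]
opening: -0.4
grasp_force: 0.0
```

Request:
send_rows([
  [[0.97, -1, 0, 0, 0, 0.0103, -1], [0.97, -1, 0, 0, 0, 0.0103, -1], [0.97, -1, 0, 0, 0, 0.0103, -1], [0.97, -1, 0, 0, 0, 0.0103, -1], [0.97, -1, 0, 0, 0, 0.0103, -1], [0.97, -1, 0, 0, 0, 0.0103, -1], [0, 0, 0, 0, 0, 0, -1], [0, 0, 0, 0, 0, 0, -1]],
])

```text
time_s: 1.6
tool_pos: [600.4, 79.0, 199.1]
tool_rot: [0.085, 0.996, 0.0, -0.001]
ft_force: [0.2, 0.9, -1.0]
opening: -0.0
grasp_force: 0.0
```

```bash
python3 - <<'E'
from h import *
s=env.sense();print({k:np.round(s[k],3).tolist() for k in("tool_pos","tool_rot","q","ft_force")})
p,d=env.read_camera("wrist");cv2.imwrite("pics/w1.png",p[...,::-1]);c=env.camera_params("wrist");W=pts(c,d)
v=p.max(-1).astype(int);z=W[...,2]
m=((v<75)&(abs(z-105)<8)).astype(np.uint8)
print(rect(c,m,105),m.sum())
E
```

```text
{'tool_pos': [600.429, 79.018, 199.11], 'tool_rot': [0.085, 0.996, 0.0, -0.001], 'q': [-0.062, 0.495, 1.236, 0.0, 1.412, -1.462], 'ft_force': [0.19, 0.894, -0.98]}
[591.21, 84.58, 169.27, 65.87, -9.31] 16072
```

View pics/w1.png

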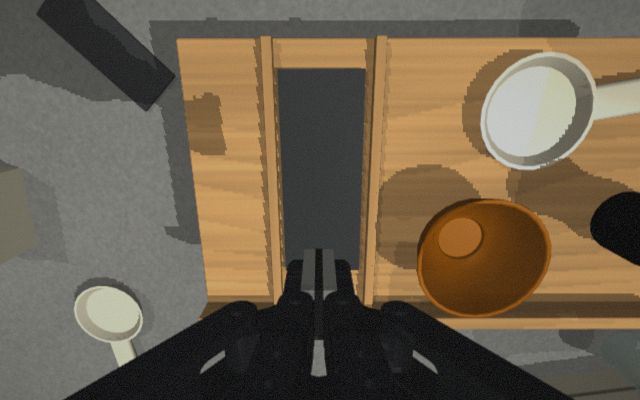

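The wrist view shows the lid in the bay at columns 277–365. Its near end is at row 68 and the front edge is at row 40, so it starts about 20 mm behind the edge. I'll descend and press lightly.

Request:
send_rows([
  [[0, 0.16, -0.87, 0, 0, 0, -1], [0, 0, -0.87, 0, 0, 0, -1], [0, 0, -0.87, 0, 0, 0, -1], [0, 0, -0.75, 0, 0, 0, -1], [0, 0, -0.08, 0, 0, 0, -1], [0, 0, 0, 0, 0, 0, -1], [0, 0, 0, 0, 0, 0, -1]],
])

```text
time_s: 2.23
tool_pos: [600.4, 84.9, 115.6]
tool_rot: [0.084, 0.996, 0.0, 0.001]
ft_force: [0.1, -0.4, 0.8]
opening: -0.1
grasp_force: 0.0
```

Request:
send_rows([
  [[0, 0, -0.08, 0, 0, 0, -1], [0, 0, 0, 0, 0, 0, -1], [0, 0, 0, 0, 0, 0, -1]],
])

```text
time_s: 2.48
tool_pos: [600.3, 84.3, 112.9]
tool_rot: [0.084, 0.996, 0.0, 0.001]
ft_force: [0.3, -0.3, 0.3]
opening: 0.3
grasp_force: 0.0
```

Request:
send_rows([
  [[0, 0, -0.06, 0, 0, 0, -1], [0, 0, 0, 0, 0, 0, -1], [0, 0, 0, 0, 0, 0, -1]],
])

```text
time_s: 2.73
tool_pos: [600.1, 84.2, 110.7]
tool_rot: [0.084, 0.996, 0.0, -0.0]
ft_force: [-0.8, 0.7, 0.1]
opening: -0.2
grasp_force: 0.0
```

Request:
send_rows([
  [[0, 0, -0.08, 0, 0, 0, -1], [0, 0, 0, 0, 0, 0, -1], [0, 0, -0.04, 0, 0, 0, -1], [0, 0, 0, 0, 0, 0, -1], [0, 0, 0, 0, 0, 0, -1]],
])

```text
time_s: 3.15
tool_pos: [600.0, 84.3, 107.6]
tool_rot: [0.084, 0.996, -0.0, -0.0]
ft_force: [-0.2, 0.1, 0.6]
opening: 0.0
grasp_force: 0.0
```

Request:
send_rows([
  [[0, 0, -0.04, 0, 0, 0, -1], [0, 0, 0, 0, 0, 0, -1], [0, 0, 0, 0, 0, 0, -1]],
])

```text
time_s: 3.4
tool_pos: [600.0, 84.3, 106.7]
tool_rot: [0.084, 0.996, -0.0, -0.0]
ft_force: [0.6, 0.8, -0.3]
opening: 0.1
grasp_force: 0.0
```

Request:
send_rows([
  [[0, 0, -0.04, 0, 0, 0, -1], [0, 0, 0, 0, 0, 0, -1], [0, 0, 0, 0, 0, 0, -1]],
])

```text
time_s: 3.65
tool_pos: [600.0, 84.3, 105.6]
tool_rot: [0.084, 0.996, -0.0, -0.0]
ft_force: [-0.1, -0.5, -0.1]
opening: 0.0
grasp_force: 0.0
```

Request:
send_rows([
  [[0, 0, -0.03, 0, 0, 0, -1], [0, 0, 0, 0, 0, 0, -1], [0, 0, 0, 0, 0, 0, -1]],
])

```text
time_s: 3.9
tool_pos: [600.0, 84.3, 104.9]
tool_rot: [0.084, 0.996, -0.0, -0.0]
ft_force: [-0.9, -0.7, -0.3]
opening: -0.0
grasp_force: 0.0
```

Request:
send_rows([
  [[0, 0, -0.02, 0, 0, 0, -1], [0, 0, 0, 0, 0, 0, -1], [0, 0, 0, 0, 0, 0, -1]],
])

```text
time_s: 4.15
tool_pos: [600.1, 84.2, 104.4]
tool_rot: [0.084, 0.996, -0.0, -0.0]
ft_force: [-0.1, -0.4, -0.1]
opening: 0.1
grasp_force: 0.0
```

Request:
send_rows([
  [[0, 0, -0.02, 0, 0, 0, -1], [0, 0, 0, 0, 0, 0, -1], [0, 0, 0, 0, 0, 0, -1]],
])

```text
time_s: 4.4
tool_pos: [600.1, 84.3, 103.9]
tool_rot: [0.084, 0.996, -0.0, -0.0]
ft_force: [-0.1, 0.9, 0.3]
opening: -0.0
grasp_force: 0.0
```

Request:
send_rows([
  [[0, 0, -0.02, 0, 0, 0, -1], [0, 0, 0, 0, 0, 0, -1], [0, 0, 0, 0, 0, 0, -1]],
])

```text
time_s: 4.65
tool_pos: [600.1, 84.3, 103.4]
tool_rot: [0.084, 0.996, -0.0, -0.0]
ft_force: [-0.1, 0.1, 0.4]
opening: -0.1
grasp_force: 0.0
```

Request:
send_rows([
  [[0, 0, -0.02, 0, 0, 0, -1], [0, 0, 0, 0, 0, 0, -1], [0, 0, 0, 0, 0, 0, -1]],
])

```text
time_s: 4.9
tool_pos: [600.0, 84.3, 102.9]
tool_rot: [0.084, 0.996, -0.0, -0.0]
ft_force: [-0.8, -0.4, 0.5]
opening: -0.1
grasp_force: 0.0
```

Request:
send_rows([
  [[0, 0, -0.02, 0, 0, 0, -1], [0, 0, 0, 0, 0, 0, -1], [0, 0, 0, 0, 0, 0, -1]],
])

```text
time_s: 5.15
tool_pos: [600.1, 84.3, 102.4]
tool_rot: [0.084, 0.996, 0.0, -0.0]
ft_force: [-0.0, 0.3, -0.5]
opening: 0.2
grasp_force: 0.0
```

Request:
send_rows([
  [[0, 0, -0.02, 0, 0, 0, -1], [0, 0, 0, 0, 0, 0, -1], [0, 0, 0, 0, 0, 0, -1]],
])

```text
time_s: 5.4
tool_pos: [600.0, 84.3, 101.9]
tool_rot: [0.084, 0.996, -0.0, -0.0]
ft_force: [-0.4, 0.4, 0.1]
opening: 0.2
grasp_force: 0.0
```

Request:
send_rows([
  [[0, 0, -0.02, 0, 0, 0, -1], [0, 0, 0, 0, 0, 0, -1], [0, 0, 0, 0, 0, 0, -1]],
])

```text
time_s: 5.65
tool_pos: [600.0, 84.3, 101.4]
tool_rot: [0.084, 0.996, 0.0, -0.0]
ft_force: [0.6, 0.6, 0.5]
opening: 0.0
grasp_force: 0.0
```

Request:
send_rows([
  [[0, 0, -0.02, 0, 0, 0, -1], [0, 0, 0, 0, 0, 0, -1], [0, 0, 0, 0, 0, 0, -1]],
])

```text
time_s: 5.9
tool_pos: [600.1, 84.3, 100.9]
tool_rot: [0.084, 0.996, -0.0, -0.0]
ft_force: [-0.1, -0.4, -0.7]
opening: 0.2
grasp_force: 0.0
```

```bash
python3 - <<'E'
from h import *
s=env.sense();print({k:np.round(s[k],3).tolist() for k in("tool_pos","tool_rot","ft_force","moment","effort")})
p,d=env.read_camera("side");a=p[90:220,230:400,::-1];cv2.imwrite("pics/s2.png",cv2.resize(a,None,fx=4,fy=4))
E
```

```text
{'tool_pos': [600.053, 84.272, 100.927], 'tool_rot': [0.084, 0.996, -0.0, -0.0], 'ft_force': [-0.068, -0.365, -0.732], 'moment': [0.011, 0.035, -0.028], 'effort': [-0.0, -51.441, -24.498, -0.0, -0.002, -0.0]}
```

View pics/s2.png

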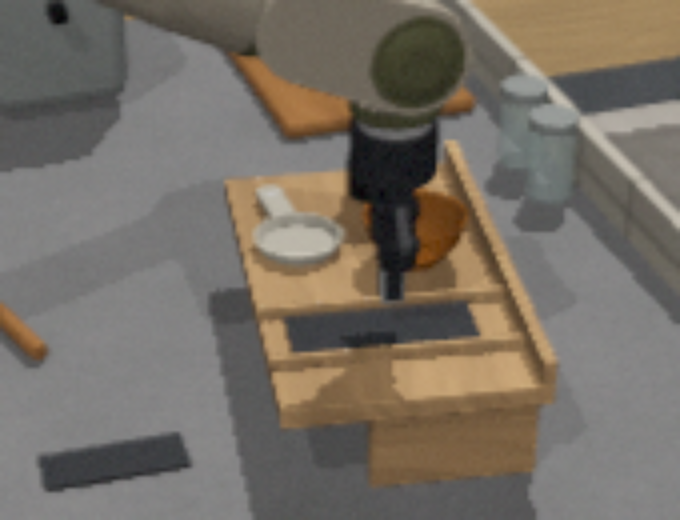

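The fingertip shows at side pixel (328,164) and its shadow falls apart from it, so it's still well above the lid. I'll measure the gap with the depth readings.

```bash
python3 - <<'E'
from h import *
for n in("side","wrist"):
    c=env.camera_params(n);K,R,t=[np.array(c[k]) for k in("intrinsics","R","t")]
    p,d=env.read_camera(n);W=pts(c,d)
    for X in([600,84.3,101],[600,84.3,120],[600,84.3,130]):
        q=K@(R@np.array(X)+t);print(n,q[:2]/q[2])
    if n=="side":
        for v in range(150,178,2): print(v,[np.round(W[v,u]).astype(int).tolist()+[int(p[v,u].max())] for u in(326,328,330)])
    else:
        v=p.max(-1).astype(int);m=(v<90)&(abs(W[...,0]-600)<25)&(abs(W[...,1]-84)<20)&(W[...,2]>108);print(np.percentile(W[m],[0,1,5,50],axis=0).round(0))
E
```

```text
side [328.0372867  171.58485321]
side [328.11431507 167.10533607]
side [328.15523965 164.72540266]
150 [[585, 68, 202, 30], [578, 31, 224, 28], [583, 26, 226, 66]]
152 [[578, 49, 206, 25], [576, 25, 220, 25], [583, 23, 219, 48]]
154 [[576, 45, 201, 26], [580, 35, 205, 24], [588, 36, 203, 31]]
156 [[578, 49, 190, 22], [588, 55, 185, 26], [595, 53, 184, 32]]
158 [[588, 75, 165, 63], [592, 66, 170, 27], [602, 74, 164, 53]]
160 [[587, 73, 158, 61], [596, 76, 155, 28], [603, 75, 155, 58]]
162 [[589, 78, 147, 64], [596, 76, 147, 31], [605, 79, 143, 68]]
164 [[587, 71, 143, 63], [597, 78, 137, 19], [605, 79, 135, 67]]
166 [[608, 128, 97, 107], [611, 114, 105, 90], [618, 112, 105, 86]]
168 [[602, 110, 101, 63], [605, 99, 106, 60], [613, 98, 105, 61]]
170 [[593, 88, 107, 66], [602, 90, 104, 65], [608, 85, 106, 68]]
172 [[588, 74, 108, 68], [596, 75, 106, 69], [604, 76, 103, 69]]
174 [[585, 65, 106, 43], [593, 66, 104, 39], [597, 57, 108, 68]]
176 [[577, 43, 112, 104], [584, 42, 111, 160], [590, 38, 112, 177]]
wrist [317.93362626 236.86452439]
wrist [317.90341028 252.49658374]
wrist [317.88481552 262.11646781]
[[579.  64. 135.]
 [581.  65. 140.]
 [581.  70. 150.]
 [587.  85. 200.]]
```

Request:
send_rows([
  [[0, 0, -0.2, 0, 0, 0, -1], [0, 0, -0.2, 0, 0, 0, -1], [0, 0, -0.12, 0, 0, 0, -1], [0, 0, 0, 0, 0, 0, -1], [0, 0, 0, 0, 0, 0, -1]],
])

```text
time_s: 6.47
tool_pos: [599.9, 84.2, 87.6]
tool_rot: [0.084, 0.996, -0.0, -0.0]
ft_force: [-0.7, -0.4, 0.1]
opening: -0.1
grasp_force: 0.0
```

```bash
python3 - <<'E'
from h import *
s=env.sense();print(s["tool_pos"],s["ft_force"])
c=env.camera_params("side");p,d=env.read_camera("side");W=pts(c,d)
for v in range(160,178): print(v,[np.round(W[v,u]).astype(int).tolist()+[int(p[v,u].max())] for u in(326,328,330)])
E
```

```text
[599.94044575  84.22017813  87.61240565] [-0.65537194 -0.39041396  0.12429803]
160 [[578, 49, 174, 44], [586, 49, 172, 29], [596, 57, 166, 29]]
161 [[587, 73, 154, 64], [593, 69, 155, 18], [605, 81, 147, 64]]
162 [[587, 71, 152, 61], [595, 72, 149, 30], [604, 77, 145, 67]]
163 [[586, 69, 149, 62], [592, 66, 150, 29], [602, 71, 145, 71]]
164 [[589, 76, 140, 64], [596, 76, 138, 32], [603, 75, 138, 71]]
165 [[587, 72, 138, 66], [595, 72, 137, 29], [606, 80, 130, 70]]
166 [[588, 73, 134, 64], [594, 69, 135, 25], [605, 78, 127, 71]]
167 [[587, 70, 132, 64], [595, 72, 129, 31], [604, 77, 124, 69]]
168 [[591, 82, 119, 84], [599, 82, 118, 90], [611, 95, 107, 77]]
169 [[596, 96, 106, 60], [603, 92, 107, 67], [613, 98, 101, 67]]
170 [[593, 87, 108, 60], [601, 87, 106, 60], [610, 91, 102, 61]]
171 [[592, 83, 106, 47], [599, 82, 105, 41], [607, 82, 104, 70]]
172 [[590, 79, 104, 44], [598, 78, 103, 44], [604, 76, 103, 57]]
173 [[587, 71, 106, 31], [594, 67, 106, 41], [600, 65, 106, 65]]
174 [[586, 67, 104, 43], [591, 61, 107, 40], [598, 60, 106, 60]]
175 [[584, 62, 104, 42], [588, 53, 108, 37], [597, 57, 104, 66]]
176 [[577, 43, 113, 108], [586, 47, 108, 115], [590, 39, 112, 179]]
177 [[576, 40, 110, 131], [583, 40, 109, 131], [590, 37, 109, 132]]
```

Request:
send_rows([
  [[0, 0, -0.16, 0, 0, 0, -1], [0, 0, -0.08, 0, 0, 0, -1], [0, 0, 0, 0, 0, 0, -1], [0, 0, 0, 0, 0, 0, -1]],
])

```text
time_s: 6.85
tool_pos: [600.0, 84.3, 81.8]
tool_rot: [0.084, 0.996, 0.0, -0.0]
ft_force: [-0.2, -0.3, 0.7]
opening: 0.2
grasp_force: 0.0
```

Request:
send_rows([
  [[0, 0, -0.03, 0, 0, 0, -1], [0, 0, 0, 0, 0, 0, -1], [0, 0, 0, 0, 0, 0, -1]],
])

```text
time_s: 7.1
tool_pos: [600.1, 84.3, 81.3]
tool_rot: [0.084, 0.996, -0.0, 0.0]
ft_force: [0.5, 0.4, 0.6]
opening: -0.4
grasp_force: 0.0
```

Request:
send_rows([
  [[0, 0, -0.03, 0, 0, 0, -1], [0, 0, 0, 0, 0, 0, -1], [0, 0, 0, 0, 0, 0, -1]],
])

```text
time_s: 7.35
tool_pos: [600.1, 84.3, 80.4]
tool_rot: [0.084, 0.996, -0.0, -0.0]
ft_force: [0.1, -0.7, -1.0]
opening: -0.1
grasp_force: 0.0
```

Request:
send_rows([
  [[0, 0, -0.03, 0, 0, 0, -1], [0, 0, 0, 0, 0, 0, -1], [0, 0, 0, 0, 0, 0, -1]],
])

```text
time_s: 7.6
tool_pos: [600.1, 84.3, 79.6]
tool_rot: [0.084, 0.996, 0.0, -0.0]
ft_force: [-0.1, -0.2, 0.2]
opening: 0.2
grasp_force: 0.0
```

Request:
send_rows([
  [[0, 0, -0.03, 0, 0, 0, -1], [0, 0, 0, 0, 0, 0, -1], [0, 0, 0, 0, 0, 0, -1]],
])

```text
time_s: 7.85
tool_pos: [600.0, 84.3, 78.9]
tool_rot: [0.084, 0.996, -0.0, -0.0]
ft_force: [-0.3, 0.2, 0.4]
opening: 0.0
grasp_force: 0.0
```

Request:
send_rows([
  [[0, 0, -0.02, 0, 0, 0, -1], [0, 0, 0, 0, 0, 0, -1], [0, 0, 0, 0, 0, 0, -1]],
])

```text
time_s: 8.1
tool_pos: [600.1, 84.3, 78.4]
tool_rot: [0.084, 0.996, -0.0, -0.0]
ft_force: [-0.4, -0.8, 0.6]
opening: -0.1
grasp_force: 0.0
```

Request:
send_rows([
  [[0, 0, -0.02, 0, 0, 0, -1], [0, 0, 0, 0, 0, 0, -1], [0, 0, 0, 0, 0, 0, -1]],
])

```text
time_s: 8.35
tool_pos: [600.0, 84.3, 77.9]
tool_rot: [0.084, 0.996, -0.0, -0.0]
ft_force: [-0.3, 0.4, -0.3]
opening: 0.0
grasp_force: 0.0
```

Request:
send_rows([
  [[0, 0, -0.02, 0, 0, 0, -1], [0, 0, 0, 0, 0, 0, -1], [0, 0, 0, 0, 0, 0, -1]],
])

```text
time_s: 8.6
tool_pos: [600.1, 84.3, 77.4]
tool_rot: [0.084, 0.996, 0.0, -0.0]
ft_force: [0.4, -0.2, 0.1]
opening: -0.1
grasp_force: 0.0
```

Request:
send_rows([
  [[0, 0, -0.02, 0, 0, 0, -1], [0, 0, 0, 0, 0, 0, -1]],
])

```text
time_s: 8.77
tool_pos: [600.0, 84.3, 76.9]
tool_rot: [0.084, 0.996, -0.0, -0.0]
ft_force: [-0.6, -0.1, 0.6]
opening: -0.4
grasp_force: 0.0
```

Request:
send_rows([
  [[0, 0, -0.02, 0, 0, 0, -1], [0, 0, 0, 0, 0, 0, -1]],
])

```text
time_s: 8.93
tool_pos: [600.0, 84.3, 76.4]
tool_rot: [0.084, 0.996, 0.0, -0.0]
ft_force: [0.5, -0.5, 0.4]
opening: 0.2
grasp_force: 0.0
```

Request:
send_rows([
  [[0, 0, -0.02, 0, 0, 0, -1], [0, 0, 0, 0, 0, 0, -1]],
])

```text
time_s: 9.1
tool_pos: [600.0, 84.3, 75.8]
tool_rot: [0.084, 0.996, 0.0, -0.0]
ft_force: [-0.3, 0.2, 0.7]
opening: 0.1
grasp_force: 0.0
```

Request:
send_rows([
  [[0, 0, -0.02, 0, 0, 0, -1], [0, 0, 0, 0, 0, 0, -1]],
])

```text
time_s: 9.27
tool_pos: [600.0, 84.3, 75.3]
tool_rot: [0.084, 0.996, -0.0, -0.0]
ft_force: [-0.2, -0.3, -0.7]
opening: 0.2
grasp_force: 0.0
```

```bash
python3 - <<'E'
from h import *
c=env.camera_params("side");p,d=env.read_camera("side");W=pts(c,d)
print(env.sense()["ft_force"])
for v in range(165,177): print(v,[np.round(W[v,u]).astype(int).tolist()+[int(p[v,u].max())] for u in(326,328,330)])
E
```

```text
[ 0.05103443  1.12377587 -0.20945494]
165 [[589, 77, 135, 60], [595, 72, 137, 31], [604, 75, 133, 67]]
166 [[588, 74, 133, 64], [597, 79, 128, 27], [603, 75, 130, 69]]
167 [[588, 73, 130, 65], [594, 70, 130, 34], [603, 73, 127, 67]]
168 [[589, 75, 124, 63], [596, 75, 123, 25], [605, 78, 119, 71]]
169 [[588, 74, 121, 63], [595, 71, 121, 26], [604, 76, 116, 73]]
170 [[587, 71, 118, 63], [595, 71, 117, 21], [604, 75, 112, 75]]
171 [[588, 74, 112, 78], [596, 75, 110, 75], [607, 83, 103, 72]]
172 [[590, 78, 105, 45], [595, 71, 108, 44], [602, 71, 107, 64]]
173 [[587, 70, 106, 37], [593, 66, 107, 44], [601, 67, 106, 64]]
174 [[585, 65, 106, 42], [590, 59, 108, 44], [599, 62, 104, 60]]
175 [[581, 55, 108, 38], [589, 55, 106, 42], [594, 49, 109, 67]]
176 [[578, 47, 110, 108], [585, 44, 110, 115], [592, 44, 108, 169]]
```

Request:
send_rows([
  [[0, 0, -0.03, 0, 0, 0, -1], [0, 0, 0, 0, 0, 0, -1]],
])

```text
time_s: 9.48
tool_pos: [600.0, 84.3, 74.6]
tool_rot: [0.084, 0.996, -0.0, -0.0]
ft_force: [0.3, 0.2, 0.5]
opening: -0.4
grasp_force: 0.0
```

Request:
send_rows([
  [[0, 0, -0.02, 0, 0, 0, -1], [0, 0, 0, 0, 0, 0, -1]],
])

```text
time_s: 9.65
tool_pos: [600.0, 84.3, 74.1]
tool_rot: [0.084, 0.996, -0.0, -0.0]
ft_force: [-0.1, -0.0, 0.1]
opening: 0.2
grasp_force: 0.0
```

Request:
send_rows([
  [[0, 0, -0.02, 0, 0, 0, -1], [0, 0, 0, 0, 0, 0, -1]],
])

```text
time_s: 9.82
tool_pos: [600.1, 84.3, 74.0]
tool_rot: [0.084, 0.996, -0.0, 0.0]
ft_force: [-1.6, -0.4, 3.3]
opening: -0.3
grasp_force: 1.6
```

Request:
send_rows([
  [[0, 0, -0.02, 0, 0, 0, -1], [0, 0, 0, 0, 0, 0, -1]],
])

```text
time_s: 9.98
tool_pos: [600.2, 84.3, 74.0]
tool_rot: [0.084, 0.996, -0.0, 0.0]
ft_force: [-3.1, -1.1, 6.7]
opening: 0.2
grasp_force: 3.4
```

Request:
send_rows([
  [[0, 0, -0.02, 0, 0, 0, -1], [0, 0, 0, 0, 0, 0, -1]],
])

```text
time_s: 10.15
tool_pos: [600.3, 84.3, 74.0]
tool_rot: [0.084, 0.996, -0.0, 0.001]
ft_force: [-3.4, 0.3, 10.2]
opening: 0.1
grasp_force: 5.0
```

Request:
send_rows([
  [[0, 0, -0.024, 0, 0, 0, -1], [-0.1, 0.017, 0, 0, 0, 0, -1], [-0.1, 0.017, 0, 0, 0, 0, -1], [-0.1, 0.017, 0, 0, 0, 0, -1], [-0.1, 0.017, 0, 0, 0, 0, -1]],
])

```text
time_s: 10.57
tool_pos: [592.1, 85.7, 74.0]
tool_rot: [0.084, 0.996, 0.0, 0.003]
ft_force: [2.9, -1.1, 9.1]
opening: 0.0
grasp_force: 4.3
```

Request:
send_rows([
  [[-0.15, 0.025, 0, 0, 0, 0, -1], [-0.15, 0.025, 0, 0, 0, 0, -1], [-0.15, 0.025, 0, 0, 0, 0, -1], [-0.15, 0.025, 0, 0, 0, 0, -1], [0, 0, 0, 0, 0, 0, -1]],
])

```text
time_s: 10.98
tool_pos: [576.4, 88.4, 73.9]
tool_rot: [0.084, 0.996, 0.0, 0.003]
ft_force: [-0.8, -0.5, 10.9]
opening: -0.4
grasp_force: 5.4
```

```bash
cat > lid.py <<'E'
from h import *
p,d=env.read_camera("wrist");c=env.camera_params("wrist");W=pts(c,d)
v=p.max(-1).astype(int);z=W[...,2];x=W[...,0]
m=((v<90)&(abs(z-105)<8)&(p[...,0]<p[...,2]+15)).astype(np.uint8)
print("lid",rect(c,m,105),m.sum())
K,R,t=[np.array(c[k]) for k in("intrinsics","R","t")]
cs,_=cv2.findContours(m,0,1);k=max(cs,key=cv2.contourArea)[:,0];P=cast(c,k,105)[:,:2]
a=np.array([np.cos(-.165),np.sin(-.165)]);s=P@a;print("near end s",np.percentile(s,[0,3]).round(1))
m=((p[...,0]>p[...,2]+40)&(abs(z-100)<7)&(abs(cast(c,np.indices((640,400)).reshape(2,-1).T,100).reshape(640,400,3)[...,1].T-60)<70)).astype(np.uint8)
cs,_=cv2.findContours(m,0,1);k=max(cs,key=cv2.contourArea)[:,0];P=cast(c,k,100)[:,:2];print("edge s",np.percentile(P@a,[0,3]).round(1))
E
python3 lid.py
```

```text
lid [542.3, 91.63, 118.36, 65.89, -9.24] 35533
near end s [460.8 460.8]
edge s [463.  463.1]
```

The lid follows the finger and its near end is just past the edge. I'll slide it 53 mm more.

Request:
send_rows([
  [[-0.2, 0.033, 0, 0, 0, 0, -1], [-0.2, 0.033, 0, 0, 0, 0, -1], [-0.2, 0.033, 0, 0, 0, 0, -1], [-0.2, 0.033, 0, 0, 0, 0, -1], [-0.2, 0.033, 0, 0, 0, 0, -1], [0, 0, 0, 0, 0, 0, -1]],
])

```text
time_s: 11.53
tool_pos: [551.3, 92.6, 73.9]
tool_rot: [0.084, 0.996, 0.0, 0.002]
ft_force: [-0.3, -0.2, 11.7]
opening: 0.1
grasp_force: 6.0
```

Request:
send_rows([
  [[-0.2, 0.033, 0, 0, 0, 0, -1], [-0.2, 0.033, 0, 0, 0, 0, -1], [-0.2, 0.033, 0, 0, 0, 0, -1], [-0.2, 0.033, 0, 0, 0, 0, -1], [-0.2, 0.033, 0, 0, 0, 0, -1], [-0.1, 0.017, 0, 0, 0, 0, -1], [0, 0, 0, 0, 0, 0, -1]],
])

```text
time_s: 12.12
tool_pos: [524.2, 97.1, 73.9]
tool_rot: [0.084, 0.996, 0.0, 0.003]
ft_force: [0.2, -0.6, 11.4]
opening: -0.1
grasp_force: 5.9
```

```bash
python3 lid.py
```

```text
lid [490.16, 100.37, 118.12, 66.04, -9.3] 35604
near end s [408.1 408.1]
edge s [460.6 460.8]
```

Request:
send_rows([
  [[0, 0, 0.4, 0, 0, 0, -1], [0, 0, 0.9, 0, 0, 0, -1], [0, 0, 0.9, 0, 0, 0, -1], [0, 0, 0.8, 0, 0, 0, -1], [-0.9, 0.12, 0, 0, 0, 0, 1], [-0.9, 0.12, 0, 0, 0, 0, 1], [-0.9, 0.12, 0, 0, 0, 0, 1], [-0.12, 0.01, 0, 0, 0, 0, 1], [0, 0, 0, 0, 0, 0, 1], [0, 0, 0, 0, 0, 0, 1]],
])

```text
time_s: 13.0
tool_pos: [452.8, 106.3, 147.5]
tool_rot: [0.084, 0.996, 0.0, 0.001]
ft_force: [0.7, 0.9, -0.5]
opening: 72.5
grasp_force: 0.0
```

```bash
python3 lid.py; python3 - <<'E'
from h import *
p,d=env.read_camera("wrist");cv2.imwrite("pics/w3.png",p[...,::-1])
f=np.load("pics/top0.npz");p,d=env.read_camera("top");c=env.camera_params("top")
v=p.max(-1).astype(int);W=pts(c,d);m=(v<75)&(abs(W[...,2]-105)<8)&(abs(W[...,1]-95)<55)&(W[...,0]>390);print("top",rect(c,m,105))
E
```

```text
lid [512.6, 96.6, 166.43, 65.97, -9.37] 17913
near end s [406.6 406.7]
edge s [458.8 459.7]
top [566.0, 87.66, 64.57, 61.63, 79.83]
```

View pics/w3.png

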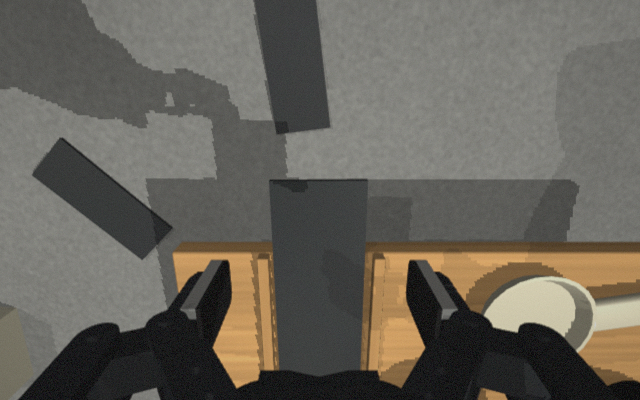

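The wrist view shows the lid overhanging, with its near end at row 180 and the shelf edge at row 245. The open fingers straddle it evenly about column 318, so I'll descend.

Request:
send_rows([
  [[0, 0, -0.8, 0, 0, 0, 1], [0, 0, -0.6, 0, 0, 0, 1], [0, 0, -0.4, 0, 0, 0, 1], [0, 0, -0.4, 0, 0, 0, 1], [0, 0, -0.4, 0, 0, 0, 1], [0, 0, -0.4, 0, 0, 0, 1], [0, 0, 0, 0, 0, 0, 1], [0, 0, 0, 0, 0, 0, 1]],
])

```text
time_s: 13.82
tool_pos: [452.2, 106.3, 71.9]
tool_rot: [0.084, 0.996, -0.0, -0.001]
ft_force: [-0.9, 0.6, -0.2]
opening: 85.3
grasp_force: 0.0
```

```bash
python3 - <<'E'
from h import *
s=env.sense();print(s["tool_pos"],s["ft_force"],s["opening"])
p,d=env.read_camera("wrist");a=p[...,::-1].copy()
q,d2=env.read_camera("side");b=cv2.resize(q[130:220,230:374,::-1],(640,400));cv2.imwrite("pics/c4.png",cv2.resize(np.vstack([a,b]),(480,600)))
c=env.camera_params("wrist");W=pts(c,d);v=p.max(-1).astype(int)
m=(abs(W[...,0]-453)<30)&(W[...,2]<150)&((abs(W[...,1]-60)<12)|(abs(W[...,1]-152)<12))&(v<110)&(W[...,2]>30)
print(m.sum(),np.percentile(W[m],[0,2,10,50],axis=0).round())
E
```

```text
[452.24274771 106.29482582  71.87470873] [-0.91616986  0.55461952 -0.19647474] 85.2944757129367
6324 [[433.  48.  81.]
 [434.  52.  87.]
 [435.  56. 105.]
 [450.  66. 134.]]
```

View pics/c4.png

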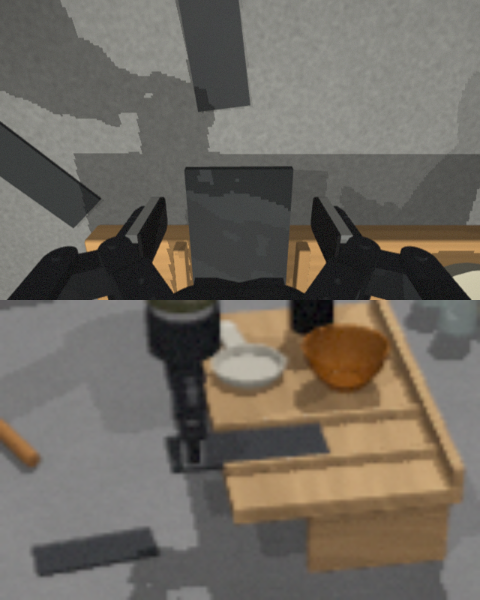

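The wrist view shows the fingers either side of the lid end and still slightly above it. I'll go 26 mm lower and close.

Request:
send_rows([
  [[0, 0, -0.34, 0, 0, 0, 1], [0, 0, -0.35, 0, 0, 0, 1], [0, 0, -0.35, 0, 0, 0, 1], [0, 0, 0, 0, 0, 0, 1], [0, 0, 0, 0, 0, 0, 1]],
])

```text
time_s: 14.33
tool_pos: [451.7, 106.4, 45.5]
tool_rot: [0.084, 0.996, -0.0, -0.001]
ft_force: [0.7, -0.3, 0.7]
opening: 85.6
grasp_force: 0.0
```

Request:
send_rows([
  [[0, 0, 0, 0, 0, 0, -1], [0, 0, 0, 0, 0, 0, -1], [0, 0, 0, 0, 0, 0, -1], [0, 0, 0, 0, 0, 0, -1], [0, 0, 0, 0, 0, 0, -1], [0, 0, 0, 0, 0, 0, -1]],
], newtons=70)

```text
time_s: 14.83
tool_pos: [452.3, 106.4, 46.4]
tool_rot: [0.084, 0.996, 0.0, 0.0]
ft_force: [-1.1, -1.6, 4.8]
opening: 64.0
grasp_force: 75.7
```

```bash
python3 - <<'E'
from h import *
s=env.sense();print(s["tool_pos"],s["ft_force"],s["opening"],s["grasp_force"])
p,d=env.read_camera("wrist");a=p[...,::-1].copy()
q,d2=env.read_camera("side");b=cv2.resize(q[130:220,230:374,::-1],(640,400));cv2.imwrite("pics/c5.png",cv2.resize(np.vstack([a,b]),(480,600)))
E
```

```text
[452.33617553 106.39898046  46.41560137] [-1.08373554 -1.59729209  4.81128101] 64.02856041491422 75.73284029960632
```

View pics/c5.png

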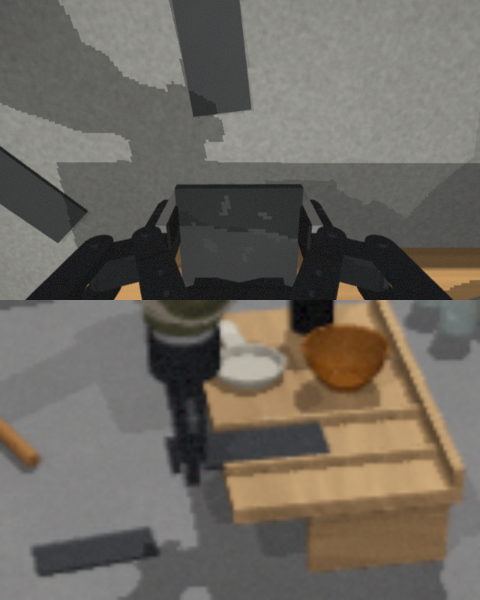

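The lid is gripped at 64 mm opening and 75 N, and the side view shows the pads on the overhanging end. I'll lift it.

Request:
send_rows([
  [[0, 0, 0.08, 0, 0, 0, -1], [0, 0, 0.12, 0, 0, 0, -1], [0, 0, 0.2, 0, 0, 0, -1], [0, 0, 0.2, 0, 0, 0, -1], [0, 0, 0.2, 0, 0, 0, -1], [0, 0, 0, 0, 0, 0, -1], [0, 0, 0, 0, 0, 0, -1]],
])

```text
time_s: 15.52
tool_pos: [452.2, 106.4, 66.4]
tool_rot: [0.084, 0.996, 0.0, 0.0]
ft_force: [0.0, -0.1, -1.4]
opening: 64.4
grasp_force: 77.0
```

```bash
cat > held.py <<'E'
from h import *
s=env.sense();print(s["tool_pos"].round(1),s["ft_force"].round(1),s["moment"].round(2),s["opening"].round(1),s["grasp_force"].round(1))
p,d=env.read_camera("side");c=env.camera_params("side");W=pts(c,d);v=p.max(-1).astype(int);T=s["tool_pos"]
m=(v<85)&(W[...,2]>T[2]+20)&(W[...,2]<T[2]+85)&(W[...,0]>T[0]+25)&(W[...,0]<T[0]+170)&(abs(W[...,1]-T[1]+15)<50)
m=cv2.erode(m.astype(np.uint8),np.ones((3,3)))>0
P=W[m];A=np.c_[P[:,:2]-T[:2],np.ones(len(P))];k=np.linalg.lstsq(A,P[:,2],rcond=None)[0];r=P[:,2]-A@k
g=abs(r)<3*np.median(abs(r))+.1;k=np.linalg.lstsq(A[g],P[g,2],rcond=None)[0]
print("plane slope x,y, z at tool:",k.round(3),len(P),np.percentile(P,[1,50,99],axis=0).round(0).tolist())
E
python3 held.py
```

```text
Traceback (most recent call last):
  File "held.py", line 2, in <module>
    s=env.sense();print(s["tool_pos"].round(1),s["ft_force"].round(1),s["moment"].round(2),s["opening"].round(1),s["grasp_force"].round(1))
                                                                                           ^^^^^^^^^^^^^^^^^^
AttributeError: 'float' object has no attribute 'round'
```

```bash
sed -i 's/s\["opening"\].round(1),s\["grasp_force"\].round(1)/s["opening"]/' held.py; python3 held.py
```

```text
[452.2 106.4  66.4] [ 0.  -0.1 -1.4] [0.04 0.15 0.  ] 64.43681848115159
plane slope x,y, z at tool: [-1.30000e-02 -1.70000e-02  1.24567e+02] 242 [[484.0, 54.0, 119.0], [538.0, 84.0, 124.0], [590.0, 120.0, 128.0]]
```

The lid is held flat (slope about 0.01). Now I'll raise it and carry it to the box.

Request:
send_rows([
  [[0, 0, 0.4, 0, 0, 0, -1], [0, 0, 0.7, 0, 0, 0, -1], [0, 0, 0.7, 0, 0, 0, -1], [0, 0, 0.5, 0, 0, 0, -1], [0.02, -0.2, 0.3, 0, 0, 0, -1], [0.08, -0.4, 0, 0, 0, -0.0035, -1], [0.12, -0.6, 0, 0, 0, -0.003, -1], [0.15, -0.77, 0, 0, 0, -0.003, -1], [0.15, -0.77, 0, 0, 0, -0.003, -1], [0.15, -0.77, 0, 0, 0, -0.003, -1]],
])

```text
time_s: 16.4
tool_pos: [468.4, 17.0, 130.0]
tool_rot: [0.096, 0.995, 0.0, -0.001]
ft_force: [1.0, -0.1, -1.0]
opening: 64.1
grasp_force: 77.3
```

Request:
send_rows([
  [[0.15, -0.77, 0, 0, 0, -0.003, -1], [0.15, -0.77, 0, 0, 0, -0.003, -1], [0.15, -0.77, 0, 0, 0, -0.003, -1], [0.15, -0.77, 0, 0, 0, -0.003, -1], [0.15, -0.77, 0, 0, 0, -0.003, -1], [0.15, -0.77, 0, 0, 0, -0.003, -1], [0.15, -0.77, 0, 0, 0, -0.003, -1], [0.15, -0.77, 0, 0, 0, -0.003, -1], [0.15, -0.77, 0, 0, 0, -0.003, -1], [0.15, -0.77, 0, 0, 0, -0.003, -1]],
])

```text
time_s: 17.23
tool_pos: [505.6, -175.6, 129.7]
tool_rot: [0.119, 0.993, 0.0, -0.001]
ft_force: [-0.4, 0.3, -1.1]
opening: 64.3
grasp_force: 77.3
```

Request:
send_rows([
  [[0.15, -0.77, 0, 0, 0, 0, -1], [0.15, -0.77, 0, 0, 0, 0, -1], [0.15, -0.77, 0, 0, 0, 0, -1], [0.12, -0.77, 0, 0, 0, 0, -1], [0.1, -0.5, -0.2, 0, 0, 0, -1], [0.05, -0.3, -0.3, 0, 0, 0, -1], [0, 0, -0.4, 0, 0, 0, -1], [0, 0, 0, 0, 0, 0, -1], [0, 0, 0, 0, 0, 0, -1]],
])

```text
time_s: 17.98
tool_pos: [523.8, -269.7, 107.4]
tool_rot: [0.118, 0.993, 0.001, -0.001]
ft_force: [0.3, 0.0, -0.4]
opening: 64.4
grasp_force: 77.3
```

```bash
python3 held.py; python3 - <<'E'
from h import *
from scipy.spatial.transform import Rotation as R
s=env.sense();y=R.from_quat(s["tool_rot"]).as_matrix()[:,1];print("tool y deg",np.degrees(np.arctan2(y[1],y[0])),y)
p,d=env.read_camera("wrist");a=cv2.resize(p[...,::-1],(480,300))
q,d2=env.read_camera("side");b=cv2.resize(q[180:300,280:472,::-1],(480,300));cv2.imwrite("pics/c6.png",np.vstack([a,b]))
E
```

```text
[ 523.8 -269.7  107.4] [ 0.3  0.  -0.4] [0.03 0.08 0.  ] 64.44016351283346
plane slope x,y, z at tool: [-1.80000e-02 -1.00000e-02  1.65407e+02] 443 [[555.0, -329.0, 160.0], [603.0, -294.0, 164.0], [661.0, -255.0, 169.0]]
tool y deg 76.4798802634776 [2.33786773e-01 9.72287762e-01 5.03561596e-04]
```

View pics/c6.png

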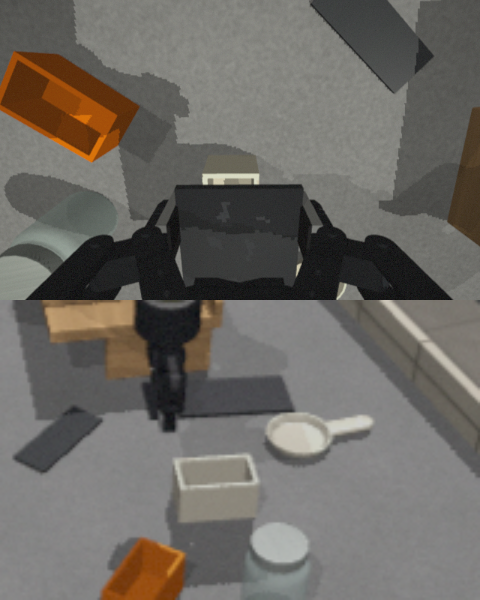

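The wrist view shows the lid held level, with the box's near rim just beyond the lid's near end (full-size columns 271–345, row about 236). I'll measure that rim for the final alignment.

```bash
python3 - <<'E'
from h import *
p,d=env.read_camera("wrist");c=env.camera_params("wrist");p=p.astype(int)
for col in(280,295,308,320,335):print(col,[(r,int(p[r,col].mean())) for r in range(226,250)])
m=np.zeros((400,640),bool);m[205:248,255:360]=p[205:248,255:360].min(-1)>150
v,u=np.nonzero(m);print(u.min(),u.max(),v.min(),v.max())
L=[];
for q in range(u.min()+3,u.max()-2):
    r=v[u==q]; 
    if len(r):L.append((q,r.min()-.5))
L=np.array(L,float);P=cast(c,L,55);k=np.polyfit(P[:,1],P[:,0],1);print("near edge: dx/dy",k[0],"yaw",np.degrees(np.arctan(-k[0])),"resid",np.std(P[:,0]-np.polyval(k,P[:,1])))
rows=np.arange(v.min()+1,v.max());E=[]
for r in rows:
    q=u[v==r];a,b=cast(c,[[q.min()-.5,r],[q.max()+.5,r]],55);E.append((*a[:2],*b[:2]))
E=np.array(E);print(E.round(1)[::2].tolist())
mid=(E[:,:2]+E[:,2:]).mean(0)/2;ym=mid[1];mx=np.polyval(k,ym);print("near mid",mx,ym,"width",np.hypot(E[:,0]-E[:,2],E[:,1]-E[:,3]).mean())
for yaw in(-.234,):print("centre",mx+48*np.cos(yaw),ym+48*np.sin(yaw))
# lid near end in same view
z=pts(c,d)[...,2];g=(p.max(-1)<90)&(abs(z-165)<12);print("lid",rect(c,g,165))
E
```

```text
280 [(226, 98), (227, 95), (228, 94), (229, 100), (230, 161), (231, 203), (232, 207), (233, 209), (234, 209), (235, 210), (236, 184), (237, 139), (238, 116), (239, 114), (240, 118), (241, 120), (242, 119), (243, 120), (244, 119), (245, 107), (246, 68), (247, 32), (248, 34), (249, 34)]
295 [(226, 101), (227, 95), (228, 95), (229, 103), (230, 161), (231, 201), (232, 211), (233, 210), (234, 206), (235, 208), (236, 206), (237, 196), (238, 195), (239, 195), (240, 198), (241, 193), (242, 196), (243, 196), (244, 195), (245, 176), (246, 111), (247, 38), (248, 29), (249, 31)]
308 [(226, 93), (227, 100), (228, 93), (229, 101), (230, 160), (231, 201), (232, 210), (233, 208), (234, 209), (235, 210), (236, 188), (237, 144), (238, 128), (239, 131), (240, 130), (241, 127), (242, 128), (243, 129), (244, 129), (245, 116), (246, 74), (247, 36), (248, 26), (249, 29)]
320 [(226, 100), (227, 98), (228, 94), (229, 100), (230, 160), (231, 201), (232, 209), (233, 211), (234, 208), (235, 212), (236, 192), (237, 164), (238, 150), (239, 151), (240, 151), (241, 152), (242, 154), (243, 150), (244, 151), (245, 118), (246, 66), (247, 36), (248, 30), (249, 32)]
335 [(226, 96), (227, 95), (228, 94), (229, 103), (230, 158), (231, 200), (232, 210), (233, 209), (234, 210), (235, 211), (236, 180), (237, 135), (238, 113), (239, 114), (240, 119), (241, 121), (242, 118), (243, 120), (244, 119), (245, 94), (246, 57), (247, 35), (248, 32), (249, 29)]
270 345 230 245
near edge: dx/dy 0.24423817874984577 yaw -13.725115975832624 resid 0.24265775279649135
[[535.8, -309.9, 549.0, -255.4], [537.4, -310.4, 550.5, -255.7], [538.9, -310.8, 552.1, -256.0], [540.5, -311.3, 553.7, -256.4], [542.2, -311.0, 555.3, -256.7], [543.8, -311.5, 556.9, -257.1], [545.4, -311.9, 558.5, -257.4]]
near mid 541.6265627903595 -283.7689940254199 width 56.167002013188885
centre 588.3184042954259 -294.89877106118087
lid [535.66, -272.96, 100.91, 67.71, 76.45]
```

Request:
send_rows([
  [[0.08, -0.18, -0.2, 0, 0, 0, -1], [0.08, -0.19, -0.4, 0, 0, 0, -1], [0, 0, -0.6, 0, 0, 0, -1], [0, 0, -0.6, 0, 0, 0, -1], [0, 0, -0.5, 0, 0, 0, -1], [0, 0, -0.5, 0, 0, 0, -1], [0, 0, -0.4, 0, 0, 0, -1], [0, 0, -0.2, 0, 0, 0, -1], [0, 0, 0, 0, 0, 0, -1], [0, 0, 0, 0, 0, 0, -1]],
])

```text
time_s: 19.02
tool_pos: [528.5, -280.3, 23.7]
tool_rot: [0.118, 0.993, -0.0, 0.0]
ft_force: [0.4, 0.7, -1.1]
opening: 64.1
grasp_force: 77.3
```

```bash
python3 held.py; python3 - <<'E'
from h import *
p,d=env.read_camera("wrist");a=cv2.resize(p[...,::-1],(480,300))
q,d2=env.read_camera("side");b=cv2.resize(q[210:290,310:438,::-1],(480,300));cv2.imwrite("pics/c7.png",np.vstack([a,b]))
E
```

```text
[ 528.5 -280.3   23.7] [ 0.4  0.7 -1.1] [ 0.    0.02 -0.03] 64.13338362561068
plane slope x,y, z at tool: [-4.0000e-02 -3.2000e-02  8.3316e+01] 91 [[559.0, -334.0, 76.0], [578.0, -287.0, 81.0], [656.0, -265.0, 86.0]]
```

View pics/c7.png

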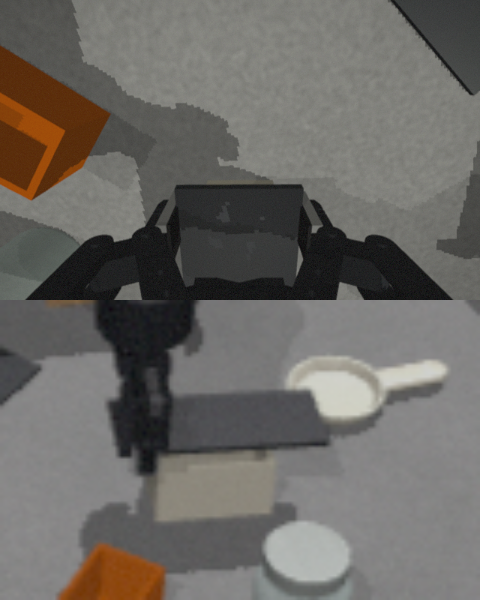

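The views show the lid over the box and nearly centred. I'll apply a 1 mm correction, then lower it gently.

Request:
send_rows([
  [[-0.03, 0.05, -0.2, 0, 0, 0, -1], [0, 0, -0.2, 0, 0, 0, -1], [0, 0, -0.2, 0, 0, 0, -1], [0, 0, -0.1, 0, 0, 0, -1], [0, 0, 0, 0, 0, 0, -1], [0, 0, 0, 0, 0, 0, -1]],
])

```text
time_s: 19.67
tool_pos: [527.5, -278.8, 5.9]
tool_rot: [0.118, 0.993, 0.0, -0.0]
ft_force: [0.2, 0.3, -1.3]
opening: 64.1
grasp_force: 77.3
```

```bash
python3 - <<'E'
from h import *
s=env.sense();T=s["tool_pos"];print(T.round(1))
c=env.camera_params("side");q,d=env.read_camera("side");np.savez("pics/s8.npz",p=q,d=d)
b=cv2.resize(q[220:280,330:426,::-1],(768,480));cv2.imwrite("pics/c8.png",b)
K,R,t=[np.array(c[k]) for k in("intrinsics","R","t")]
def pr(X):
    x=K@(R@np.array(X)+t);return (x[:2]/x[2]).round(1)
u=np.array([.972,-.234]);n=np.array([.234,.972]);C=T[:2]+62.9*u
z=T[2]+53.3
for nm,o,zz in(("near-right",C-85*u-33*n,z),("far-right",C+85*u-33*n,z),("far-left",C+85*u+33*n,z+5)):print(nm,pr([*o,zz]))
B=np.array([588.8,-293.6])
for nm,o,zz in(("box nr bottom",B-48*u-28*n,0),("box fr bottom",B+48*u-28*n,0),("box fr rim",B+48*u-28*n,55),("box nr rim",B-48*u-28*n,55)):print(nm,pr([*o,zz]))
E
```

```text
[ 527.5 -278.8    5.9]
near-right [341.  255.9]
far-right [396.9 252.2]
far-left [392.2 236.8]
box nr bottom [352.2 268.4]
box fr bottom [383.  266.3]
box fr rim [384.4 252.9]
box nr rim [353. 255.]
```

View pics/c8.png

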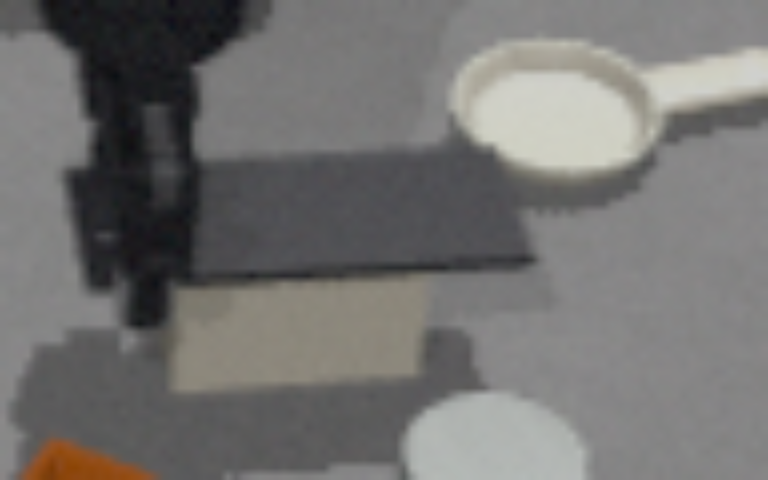

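```bash
python3 - <<'E'
from h import *
T=env.sense()["tool_pos"];u=np.array([.972,-.234]);n=np.array([.234,.972])
c=env.camera_params("wrist");p,d=env.read_camera("wrist");g=p.astype(int).mean(-1)
for col in(270,320,370):
    pr=g[225:262,col];r=225+np.argmin(np.diff(pr));print(col,r,pr[r-225-4:r-225+6].round())
    for z in(64.2,59.2):
        P=cast(c,[[col,r+.5]],z)[0,:2]-T[:2];print(z,"s",(P@u).round(1),"lat",(P@n).round(1))
f=np.load("pics/s8.npz");c=env.camera_params("side");g=f["p"].astype(int).mean(-1)
print("box row 262",g[262,346:388].astype(int).tolist());print("box row 265",g[265,346:388].astype(int).tolist())
print("lid row 251",g[251,388:402].astype(int).tolist());print("lid row 248",g[248,388:402].astype(int).tolist())
E
```

```text
270 245 [86. 91. 90. 88. 85. 53. 38. 32. 33. 23.]
64.2 s -23.3 lat -18.1
59.2 s -20.8 lat -18.9
320 245 [90. 94. 94. 93. 74. 51. 28. 31. 32. 21.]
64.2 s -23.3 lat 0.9
59.2 s -20.8 lat 0.9
370 245 [114. 115. 111. 110.  91.  51.  31.  25.  33.  32.]
64.2 s -23.3 lat 19.9
59.2 s -20.8 lat 20.8
box row 262 [131, 103, 90, 82, 83, 91, 111, 128, 132, 132, 134, 132, 134, 132, 134, 134, 131, 132, 132, 133, 134, 131, 132, 133, 131, 132, 132, 132, 135, 131, 133, 131, 132, 134, 131, 134, 115, 86, 77, 87, 93, 94]
box row 265 [89, 91, 87, 87, 83, 108, 130, 133, 134, 134, 131, 131, 135, 132, 133, 133, 135, 134, 132, 131, 133, 135, 133, 131, 136, 134, 132, 133, 130, 135, 133, 132, 132, 133, 133, 134, 106, 88, 90, 88, 92, 90]
lid row 251 [83, 82, 81, 82, 83, 82, 81, 80, 101, 127, 136, 134, 134, 133]
lid row 248 [81, 82, 82, 81, 80, 81, 80, 101, 126, 132, 134, 134, 135, 133]
```

The wrist edge and side view agree that the lid is about 1.5 mm too far forward. I'll correct that and lower it to contact.

Request:
send_rows([
  [[-0.06, 0.014, -0.04, 0, 0, 0, -1], [0, 0, -0.04, 0, 0, 0, -1], [0, 0, 0, 0, 0, 0, -1], [0, 0, 0, 0, 0, 0, -1]],
])

```text
time_s: 20.1
tool_pos: [526.0, -278.5, 4.1]
tool_rot: [0.118, 0.993, -0.0, -0.0]
ft_force: [0.3, 0.7, -0.9]
opening: 63.9
grasp_force: 77.3
```

Request:
send_rows([
  [[0, 0, -0.03, 0, 0, 0, -1], [0, 0, 0, 0, 0, 0, -1], [0, 0, 0, 0, 0, 0, -1]],
])

```text
time_s: 20.35
tool_pos: [526.1, -278.5, 3.3]
tool_rot: [0.118, 0.993, -0.0, 0.0]
ft_force: [-1.0, 0.3, -1.3]
opening: 64.3
grasp_force: 77.3
```

Request:
send_rows([
  [[0, 0, -0.02, 0, 0, 0, -1], [0, 0, 0, 0, 0, 0, -1], [0, 0, 0, 0, 0, 0, -1]],
])

```text
time_s: 20.6
tool_pos: [526.1, -278.5, 2.9]
tool_rot: [0.118, 0.993, -0.0, 0.0]
ft_force: [0.6, -0.1, -0.8]
opening: 63.9
grasp_force: 77.3
```

Request:
send_rows([
  [[0, 0, -0.02, 0, 0, 0, -1], [0, 0, 0, 0, 0, 0, -1], [0, 0, 0, 0, 0, 0, -1]],
])

```text
time_s: 20.85
tool_pos: [526.1, -278.5, 2.4]
tool_rot: [0.118, 0.993, -0.0, 0.0]
ft_force: [0.3, -0.3, -0.4]
opening: 63.7
grasp_force: 77.4
```

Request:
send_rows([
  [[0, 0, -0.02, 0, 0, 0, -1], [0, 0, 0, 0, 0, 0, -1], [0, 0, 0, 0, 0, 0, -1]],
])

```text
time_s: 21.1
tool_pos: [526.2, -278.6, 2.1]
tool_rot: [0.118, 0.993, -0.0, 0.0]
ft_force: [-1.6, 0.6, 1.6]
opening: 63.9
grasp_force: 77.6
```

Request:
send_rows([
  [[0, 0, -0.02, 0, 0, 0, -1], [0, 0, 0, 0, 0, 0, -1], [0, 0, 0, 0, 0, 0, -1]],
])

```text
time_s: 21.35
tool_pos: [526.2, -278.6, 2.0]
tool_rot: [0.118, 0.993, -0.0, 0.0]
ft_force: [-2.9, 2.2, 6.3]
opening: 63.8
grasp_force: 78.0
```

Request:
send_rows([
  [[0, 0, -0.02, 0, 0, 0, -1], [0, 0, 0, 0, 0, 0, -1], [0, 0, 0, 0, 0, 0, -1]],
])

```text
time_s: 21.6
tool_pos: [526.2, -278.6, 1.8]
tool_rot: [0.118, 0.993, -0.0, 0.0]
ft_force: [-4.1, 2.4, 9.1]
opening: 64.3
grasp_force: 78.2
```

Contact at 9 N. I'll ease off slightly, soften the grip and open.

Request:
send_rows([
  [[0, 0, 0.02, 0, 0, 0, -1], [0, 0, 0, 0, 0, 0, -1], [0, 0, 0, 0, 0, 0, -1], [0, 0, 0, 0, 0, 0, -1]],
], newtons=20)

```text
time_s: 21.93
tool_pos: [526.2, -278.6, 1.9]
tool_rot: [0.118, 0.993, -0.0, 0.0]
ft_force: [-3.3, 1.5, 6.0]
opening: 64.2
grasp_force: 78.0
```

Request:
send_rows([
  [[0, 0, 0, 0, 0, 0, 0.6], [0, 0, 0, 0, 0, 0, 0.7], [0, 0, 0, 0, 0, 0, 0.8], [0, 0, 0, 0, 0, 0, 0.9], [0, 0, 0, 0, 0, 0, 1], [0, 0, 0, 0, 0, 0, 1]],
])

```text
time_s: 22.43
tool_pos: [526.1, -278.5, 1.2]
tool_rot: [0.118, 0.993, -0.0, -0.0]
ft_force: [-0.5, -1.0, -1.0]
opening: 85.6
grasp_force: 0.0
```

```bash
cat > rel.py <<'E'
from h import *
T=env.sense()["tool_pos"];print(T.round(1));u=np.array([.972,-.234])
c=env.camera_params("side");p,d=env.read_camera("side");b=cv2.resize(p[220:280,330:426,::-1],(768,480))
c2=env.camera_params("wrist");q,d2=env.read_camera("wrist");W=pts(c2,d2);g=(q.max(-1)<90)&(abs(W[...,2]-60)<8);print("wrist lid",rect(c2,g,60))
cv2.imwrite("pics/c9.png",cv2.resize(np.vstack([b,cv2.resize(q[...,::-1],(768,480))]),(480,600)))
c3=env.camera_params("top");t,d3=env.read_camera("top");W=pts(c3,d3);g=(t.max(-1)<90)&(abs(W[...,2]-60)<14)&(abs(W[...,0]-590)<110)&(abs(W[...,1]+293)<75);print("top lid",rect(c3,g,60))
E
python3 rel.py
```

```text
[ 526.1 -278.5    1.2]
wrist lid [535.93, -280.55, 66.92, 66.09, -13.34]
top lid [664.64, -284.9, 44.46, 22.91, -56.47]
```

View pics/c9.png

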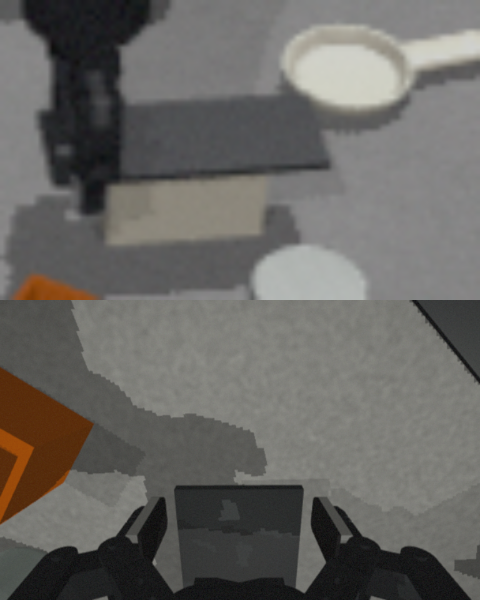

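It is released and lying flat, with the fingers clear on both sides. I'll retreat upward and check the alignment.

Request:
send_rows([
  [[0, 0, 0.3, 0, 0, 0, 1], [0, 0, 0.6, 0, 0, 0, 1], [0, 0, 1, 0, 0, 0, 1], [0, 0, 1, 0, 0, 0, 1], [0, 0, 1, 0, 0, 0, 1], [0, 0, 1, 0, 0, 0, 1], [-1, 0, 1, 0, 0, 0, 1], [-1, 0, 1, 0, 0, 0, 1], [-1, 0, 0, 0, 0, 0, 1], [-1, 0, 0, 0, 0, 0, 1]],
])

```text
time_s: 23.42
tool_pos: [425.4, -278.7, 175.8]
tool_rot: [0.118, 0.993, -0.001, 0.001]
ft_force: [0.7, -0.1, -1.1]
opening: 85.0
grasp_force: 0.0
```

Request:
send_rows([
  [[-1, 0.5, 0, 0, 0, 0, 1], [-1, 0.5, 0, 0, 0, 0, 1], [-1, 0.5, 0, 0, 0, 0, 1], [-1, 0.5, 0, 0, 0, 0, 1], [0, 0, 0, 0, 0, 0, 1], [0, 0, 0, 0, 0, 0, 1]],
])

```text
time_s: 23.92
tool_pos: [325.7, -228.4, 174.7]
tool_rot: [0.119, 0.993, -0.001, 0.001]
ft_force: [0.7, -0.6, 1.3]
opening: 85.2
grasp_force: 0.0
```

```bash
python3 - <<'E'
from h import *
f0=np.load("pics/side0.npz")["p"].astype(int)
for n in("top","wrist","side"):
    c=env.camera_params(n);p,d=env.read_camera(n);W=pts(c,d);z=W[...,2]
    g=(p.max(-1)<95)&(abs(z-60)<12)&(abs(W[...,0]-590)<110)&(abs(W[...,1]+293)<75)
    print(n,rect(c,g,60),g.sum())
    P=W[g];A=np.c_[P[:,:2]-[589,-293],np.ones(len(P))];print("plane",np.linalg.lstsq(A,P[:,2],rcond=None)[0].round(3))
    if n=="side":
        g=p.astype(int).mean(-1)
        print("box rows",g[262,346:388].astype(int).tolist(),g[265,346:388].astype(int).tolist())
        print("before ",f0.mean(-1)[262,346:388].astype(int).tolist(),f0.mean(-1)[265,346:388].astype(int).tolist())
E
```

```text
top [588.87, -291.81, 169.22, 66.31, -13.29] 1340
plane [1.0000e-03 5.0000e-03 6.0422e+01]
wrist [520.38, -276.74, 65.96, 37.9, 76.42] 1586
plane [ 4.4000e-02 -1.0000e-02  6.3161e+01]
side [583.57, -296.74, 169.09, 70.31, -13.65] 841
plane [-4.0000e-03  3.0000e-03  5.9999e+01]
box rows [118, 93, 75, 85, 91, 103, 126, 132, 133, 132, 133, 131, 132, 130, 129, 132, 132, 133, 131, 133, 133, 135, 132, 132, 132, 134, 132, 133, 132, 130, 133, 131, 132, 132, 131, 133, 115, 84, 73, 87, 90, 91] [86, 91, 89, 89, 92, 111, 126, 133, 131, 132, 132, 130, 132, 132, 132, 129, 133, 133, 133, 131, 133, 132, 133, 133, 133, 133, 131, 130, 131, 133, 133, 133, 132, 131, 133, 131, 104, 89, 92, 89, 90, 88]
before  [128, 103, 92, 87, 93, 101, 122, 129, 128, 127, 130, 126, 127, 130, 131, 129, 128, 128, 128, 127, 128, 128, 126, 128, 127, 129, 129, 128, 126, 128, 130, 128, 129, 128, 127, 129, 125, 118, 115, 127, 130, 132] [101, 86, 84, 85, 87, 103, 124, 125, 128, 128, 127, 128, 127, 127, 128, 128, 130, 128, 129, 125, 128, 128, 126, 127, 128, 128, 126, 129, 128, 129, 126, 127, 128, 128, 128, 126, 121, 124, 129, 129, 129, 126]
```

The lid is flat and within about 1 mm of the box centre. Its yaw matches the box's and the box hasn't moved, so I'm handing in.

```bash
python3 -c "
from bench import env
print(env.finish_job())"
```

```text
the job is handed in; nothing more can be done
None
```

The slate lid lies flat on the salt box, within about 1 mm of centre and lined up with it, the box did not move, and the job is handed in at about 24 s.

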